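# Stop the jar turner and hold its sprung idler arm open

### The arm

A 6-joint arm with a two-finger parallel gripper is mounted at the origin on the work surface. World frame = base frame: x ahead of the robot, y to its left, z up, the work surface at z = 0. Lengths are in mm, angles in rad, forces in N, time in s.
With the tool pointing down it reaches from about 375 to 750 mm from the base axis. Payload 9 kg.
Tool frame: the origin (TCP) lies where the fingers leave the gripper's body, on its centre line; the fingertips stand 73 mm ahead of it and the grasp point (between the pads) lies 54 mm ahead of it; z points along the fingers, y is the direction in which the jaws open and shut (so a half turn about z gives the same grasp; the last joint's range is limited). The gripper opens to 85 mm and grips with 20 to 120 N. Pads are 22 mm wide; open, the fingers measure 114 mm over their backs; the gripper's body (76 mm by 85 mm) begins 54 mm behind the grasp point. The pads swing forward as they close: fully open they stand 13 mm farther back than shut.
Start: joints at [-1.346, 0.104, 0.097, 1.564, 0, 1.353], TCP at [257.095, -542.154, 303.931] pointing down, gripper open.
Joint ranges: [-2.99, 2.99], [-0.84, 1.86], [-1.1, 1.16], [-1.84, 2.11], [-1.51, 1.56], [-3.14, 3.14]. Speed limits (rad/s): [2.22, 2.22, 2.57, 3.14, 3.14, 3.14].

### API

Orientations are given as a unit quaternion [w, x, y, z].
In Python, from rig import manip gives the robot as it stands. The module is installed in compiled form; this text tells all that it offers.
- The arm moves only by the tool jog_arm, never from a script. Its argument "targets" is a list of rows, each an object of numbers: "ax", "ay", "az": the turn, a rotation vector about the tool's x, y, z in rad; "dx", "dy", "dz": the shift along the tool's x, y, z in mm; "fingers": the closure, from -1 (fully open) to 1 (shut). A call has exactly 10 rows; each row is the pose to reach, as a shift and turn from the pose commanded when the call began, along the tool's axes at that moment; what a row does not reach only later rows make up. A row lasts 1/8 s, in which the tool goes at most 62.5 mm and 10.7 degrees, less where a joint would pass 70% of its speed; a pose out of reach is approached as far as the arm can. A call with a gripper value outside its range is refused whole. The fingers move at their own pace and stop on an object; "grip_force" is the grip in N (left out, the last holds). Time passes only in rows, so rows that repeat a pose let the fingers close, or fill a call up. It gives the time, the measured TCP pose, the force and the opening at its end, in the units of the state.
- manip.get_state(): the state, without advancing time (a new reading comes with each control period).
- manip.snapshot(name): name is "scene" or "top" or "wrist"; returns the picture (480x640x3 uint8, red, green, blue); there is no depth.
- manip.get_calibration(name): a dict with "fx", "fy", "cx", "cy" (pixels), "dist" ([k1, k2, p1, p2, k3] as OpenCV has them; the pictures are not rectified), "rvec" (rotation vector, rad) and "tvec" (3), from world to camera coordinates, as OpenCV has them; the wrist camera has in their place "tool_from_camera" (4x4, takes a point from camera to tool coordinates, whose origin is the TCP and whose axes are the flange's). Camera axes: x right, y down, z forward; pixel columns grow to the right and rows downward; lengths in mm; the calibration is good to about 2 mm. A picture is of the moment at which its call begins: read the wrist's pose just before it. get_calibration takes no time and is no camera call.
- manip.close_job(): hands the job in, once; it reports no verdict.
The state is a dict: "t": time; "joints": joint angles; "qd": joint speeds; "joint_torque": joint torques, N m; "tcp_pos": TCP position; "ee_rot": TCP orientation; "wrist_force": force on the tool from outside, world axes, zero at the start; "moment": the same for the moment, N m; "finger_gap": opening from 0.0 (shut) to 1.0 (fully open).
Only numpy, scipy, OpenCV 4.12 (cv2) and the standard library are available. Lean on these libraries where they do the work, as an engineer would, in place of code of your own. Each camera call takes 0.05 s, during which the arm holds its last target. There are 200 camera calls.

### The job

The next jar has to go into the jar-turning stand. First press the black stop plunger on the grey switch box fully down and let it come back up; then push the paddle of the stand's sprung idler arm away from the jar seat until the arm is past its ratchet click, and keep holding it pushed back there against its spring, a centimetre or two beyond the click so that your push and not the catch carries it: finish while still holding it. Leave the jars, lids and tub where they are.

Things in the scene. Friction and masses are not known exactly. Their poses are not given: they have to be found in the camera images.
- stand: Jar-turning stand, fixed: varnished plywood plate 165 x 260 x 18 mm. Origin on the table; in its frame the plate spans x -90 to +75, y -155 to +105 mm. Two white guide rollers (22 mm thick, tops 76 mm above the table) stand at (-60, -34) and (-60, +34), on the robot's side; a grey pawl housing 34 x 22 mm, 52 mm high at (35, -139).
- seat (a point): Middle of the top of the stand's empty round rubber jar seat, 72 mm across, 24 mm above the table, at (-23, 0) in the stand's frame.
- pivot (a point): Point on the idler arm's vertical pivot axis, fixed on the stand at (35, -75, 30) mm in its frame. From here the arm, a flat steel bar 18 mm wide, 30 to 42 mm above the table, runs along the stand's +y when at rest. Halfway (75 mm) a white idler roller 20 mm thick, top 82 mm above the table, stands on its seat side.
- paddle (a point): Middle of the push face of the idler arm's paddle, 66 mm above the table, moving with the arm, 150 mm from the pivot along the arm (point's y), 5 mm to the -x side of its centre line. The paddle is an upright steel plate 46 mm wide, 10 mm thick, from 30 to 92 mm above the table. The face looks along the point's -x, to the seat side; push it along +x. Free space of 60 mm before the face.
- idler (a joint): Idler arm angle, rad: 0 at rest, growing as the paddle is pushed away from the seat (clockwise from above); solid stop 0.68. The spring pushes back with 3 N at the paddle at rest, 7 to 8 N at 0.55, 2 N more on the ratchet tooth. The click comes at about 0.36; let go then, the arm rests on the catch at 0.36. Held open, off the catch: beyond 0.41; aim for 0.55 (paddle pushed 80 mm).
- pawl (a joint): Travel of the brass spring pawl in m: 0 when seated, rising to about 0.004 as it rides up the ratchet tooth, dropping back to 0 at the click.
- stop_box: The grey painted switch box, fixed to the table, 85 x 70 x 45 mm high; origin on the table under its middle. It stands to the left or the right of the stand (the tub is on the other side). The plunger is in the middle of its top.
- plunger_top (a point): The middle of the top face of the black round stop plunger, 36 mm across, 73 mm above the table at rest, in a dark steel collar 52 mm across whose top is 57 mm above the table. Pressed straight down.
- plunger (a joint): How far the plunger is pressed, in m: 0 up, 0.012 fully down. It springs back; 3 N to start, 9 N fully down.
- tall_jar: Bystander: closed glass jar of coloured sand, 62 mm across, 115 mm high, loose; origin under its middle.
- small_jar: Bystander: closed glass jar, 52 mm across, 75 mm high, loose; origin under its middle.
- white_lid: Bystander: white jar lid lying flat, 60 mm across, 17 mm high; origin under its middle.
- green_lid: Bystander: green jar lid lying flat, 44 mm across, 17 mm high; origin under its middle.
- tub: Bystander: white open plastic tub, 110 x 80 x 50 mm high; origin under its middle.

How it is judged (in metres and radians):
On the way, in this order (a step that is already met when the one before it is completed fails the run):
1. the stop plunger is pressed fully down while the idler arm is still at rest (value of joint plunger above 0.0102 m and value of joint idler below 0.1 rad), for 0.1 s.
2. the plunger is let up again and the idler arm pushed back past its click (value of joint plunger below 0.003 m and value of joint idler above 0.41 rad), for 0.2 s.
At the end, for the whole second after the job is handed in: The robot holds the idler arm still beyond 0.41 rad, off the ratchet catch (pawl dropped), with at least 2 N of its own push on the arm; the plunger is up (within 3 mm); every bystander is within 30 mm of where it stood (all of step 2 and velocity of joint idler between -0.15 and 0.15 rad/s and value of joint pawl below 0.002 m and contact force between any of the fingers, the arm and idler above 2 N and distance of each of tall_jar, small_jar, white_lid, green_lid, tub from where it was at the start of the episode below 0.03 m); the arm keeps its last pose, push and grip.
It fails at once if a jar or the tub is tipped (angle between any of tall_jar, small_jar, tub's own z axis and vertical above 0.5 rad).
It fails at once if a bystander is shoved away (distance of any of tall_jar, small_jar, white_lid, green_lid, tub from where it was at the start of the episode above 0.04 m).
It also fails if it takes over 48 s, if anything falls off the work surface, if the arm or the gripper's body presses on something with over 40 N, if the wrist force passes 120 N, or if a joint passes its speed limit or range.

## Working session

There is one attempt and no reset: what is moved stays moved. The work goes in short steps, Python scripts to look and compute and a tool call to move; the robot and the scene stay as the last step left them, time stands still between calls to the robot, and variables do not carry over. Pictures are saved under pics/ and viewed, about 8 in all and at most 12, crops included, and the job is handed in when it is done.

Besides the shell and the picture viewer there is one more tool, called as name([rows], argument=value, ...), one row to a line, values as JSON. jog_arm: Moves the arm, as the interface text tells. Its arguments: {"type":"object","properties":{"targets":{"type":"array"},"grip_force":{"type":"number"}},"required":["targets"]}

```bash
mkdir -p pics; python3 - <<'E'
from rig import manip
import cv2,numpy as np
s=manip.get_state()
print({k:np.round(v,3).tolist() for k,v in s.items()})
for n in("scene","top"):
    im=manip.snapshot(n); cv2.imwrite(f"pics/{n}0.png",im[:,:,::-1]); c=manip.get_calibration(n); print(n,{k:np.round(v,4).tolist() for k,v in c.items()})
print({k:np.round(v,4).tolist() for k,v in manip.get_calibration("wrist").items()})
E
```

```text
{'t': 0.0, 'joints': [-1.346, 0.105, 0.096, 1.564, 0.0, 1.353], 'qd': [0.001, -0.0, 0.001, 0.003, 0.0, -0.001], 'joint_torque': [-0.001, -55.693, 50.366, 0.017, -0.0, 0.0], 'tcp_pos': [257.059, -541.873, 303.106], 'ee_rot': [-0.001, 0.976, 0.22, 0.0], 'wrist_force': [-1.237, 0.538, -0.224], 'moment': [0.014, 0.013, -0.009], 'finger_gap': 1.002}
scene {'fx': 549.4286, 'fy': 549.4286, 'cx': 316.7585, 'cy': 242.9019, 'dist': [-0.0046, 0.0, 0.0, 0.0, 0.0], 'rvec': [2.2589, 1.225, -0.3743], 'tvec': [-331.2088, -354.577, 1508.0796]}
top {'fx': 537.9996, 'fy': 537.9996, 'cx': 312.0267, 'cy': 240.579, 'dist': [-0.0742, 0.0, 0.0, 0.0, 0.0], 'rvec': [2.1567, -2.1002, 0.2111], 'tvec': [-31.743, 572.3207, 973.4009]}
{'fx': 362.1181, 'fy': 362.1181, 'cx': 323.6511, 'cy': 238.8248, 'dist': [-0.0438, 0.0, 0.0, 0.0, 0.0], 'tool_from_camera': [[-0.0004, -0.9563, -0.2923, 74.71], [1.0, -0.0002, -0.0008, 1.4218], [0.0007, -0.2923, 0.9563, -68.3266], [0.0, 0.0, 0.0, 1.0]]}
```

View pics/top0.png

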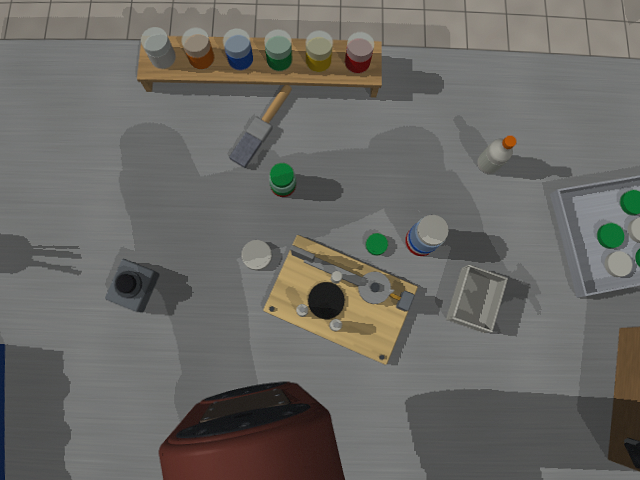

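View pics/scene0.png

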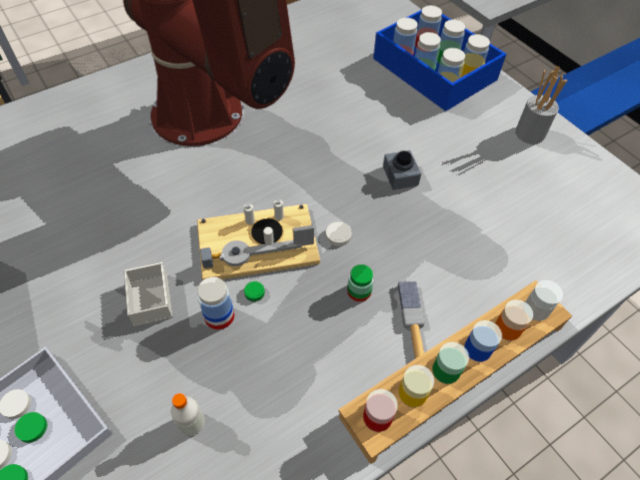

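The top view shows the stand's plate with corners at about (297,237), (418,290), (388,362), (265,310). The black seat is at (326,300), the paddle near (303,255), the pivot disc at (375,288) and the plunger near (127,283). In the scene view the plunger is near (404,159) and the seat near (267,231). Next I'll refine these with masks and rays.

```bash
cat > h.py <<'E'
import cv2,numpy as np
from rig import manip
from scipy.spatial.transform import Rotation as R
def ray(n,uv,s=None):
    c=manip.get_calibration(n); K=np.array([[c['fx'],0,c['cx']],[0,c['fy'],c['cy']],[0,0,1]])
    d=np.append(cv2.undistortPoints(np.array([[uv]],float),K,np.array(c['dist']))[0,0],1)
    if n=='wrist':
        T=np.array(c['tool_from_camera']); q=s['ee_rot']; r=R.from_quat([q[1],q[2],q[3],q[0]])
        return np.array(s['tcp_pos'])+r.apply(T[:3,3]), r.apply(T[:3,:3]@d)
    r=R.from_rotvec(c['rvec']).inv()
    return r.apply(-np.array(c['tvec'])),r.apply(d)
def onz(n,uv,z,s=None):
    o,d=ray(n,uv,s); return o+d*(z-o[2])/d[2]
E
python3 - <<'E'
from h import *
def blobs(n,box,mask):
    x0,y0,x1,y1=box; m=np.zeros(mask.shape,np.uint8); m[y0:y1,x0:x1]=mask[y0:y1,x0:x1]*255
    k,l,st,ce=cv2.connectedComponentsWithStats(m); i=1+np.argmax(st[1:,4]); return ce[i],st[i],m
out={}
for n,pb,sb,plb in (("top",(100,260,160,310),(295,275,350,325),(255,230,425,370)),("scene",(380,145,425,175),(235,210,300,250),(190,195,325,285))):
    im=cv2.imread(f"pics/{n}0.png"); g=im.max(2)
    for name,b,th,z in (("plunger",pb,28,73),("seat",sb,28,24)):
        c,st,_=blobs(n,b,g<th); print(n,name,c.round(1),st,onz(n,c,z).round(1))
    if n=="top":
        hsv=cv2.cvtColor(im,cv2.COLOR_BGR2HSV); c,st,m=blobs(n,plb,(hsv[...,1]>70)&(hsv[...,0]<30)&(hsv[...,0]>10))
        m=cv2.morphologyEx(m,cv2.MORPH_CLOSE,np.ones((5,5)))
        cs=max(cv2.findContours(m,0,2)[0],key=cv2.contourArea); h=cv2.convexHull(cs)
        bx=cv2.approxPolyDP(h,5,True)[:,0]; 
        for p in bx: print("corner",p,onz(n,p,18).round(1))
W=[]
for n in("top","scene"):
    im=cv2.imread(f"pics/{n}0.png")
    a=im[240:330,90:170] if n=="top" else im[140:195,375:430]; b=im[225:325,260:360] if n=="top" else im[200:280,260:340]
    W.append(np.hstack([cv2.resize(a,(400,300),interpolation=2),cv2.resize(b,(400,300),interpolation=2)]))
cv2.imwrite("pics/z1.png",np.vstack(W))
E
```

```text
top plunger [129.  281.8] [119 274  17  19 134] [482.1 320.9  73. ]
top seat [323.2 310.2] [309 295  31  24 309] [443.1 -41.7  24. ]
corner [297 235] [590.1  13.2  18. ]
corner [417 286] [ 495.  -224.6   18. ]
corner [385 364] [ 344.  -162.1   18. ]
corner [263 310] [440.7  74.3  18. ]
scene plunger [403.3 158.4] [397 152  14  13 138] [489.8 322.4  73. ]
scene seat [265.  228.6] [253 220  28  23 280] [458.9 -46.6  24. ]
```

View pics/z1.png

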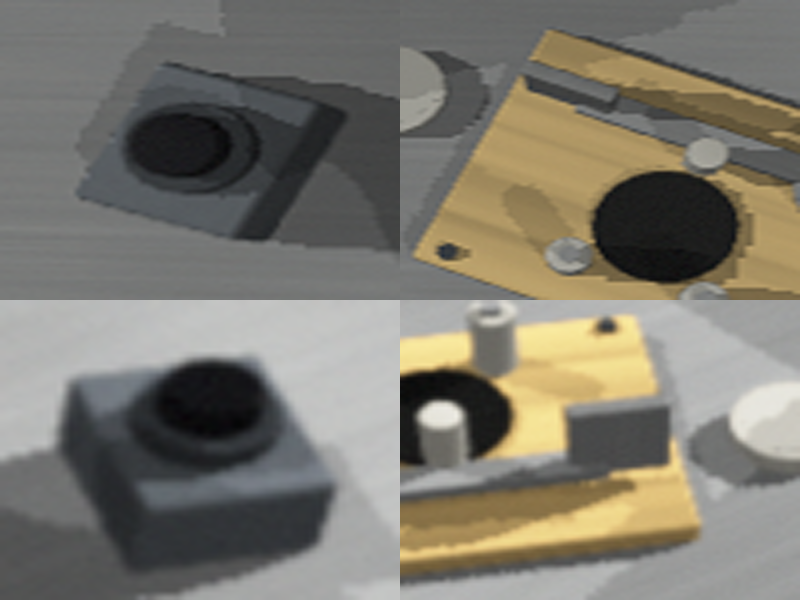

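The crops show the plunger's top face centred at top px (125.6,283.8) and scene px (404.2,157), and the seat at top px (326.3,300.7). The paddle is seen edge-on beside the stand's far-left corner, with free space in front of it. Now the pose fit.

```bash
cat > fit.py <<'E'
from h import *
S=np.array([[75,105],[75,-155],[-90,-155],[-90,105]],float)
def fit(W):
    A=S-S.mean(0);B=W-W.mean(0); a=np.arctan2((A[:,0]*B[:,1]-A[:,1]*B[:,0]).sum(),(A*B).sum())
    r=np.array([[np.cos(a),-np.sin(a)],[np.sin(a),np.cos(a)]]); return a,r,W.mean(0)-r@S.mean(0)
E
python3 - <<'E'
from fit import *
W=np.array([[590.1,13.2],[495,-224.6],[344,-162.1],[440.7,74.3]])
a,r,t=fit(W); f=lambda p:(r@np.array(p)+t).round(1)
print(a,t,"res",(S@r.T+t-W).round(1).tolist())
print("seat",f([-23,0]),onz("top",(326.3,300.7),24).round(1),onz("scene",(266.5,231),24).round(1))
print("paddle",f([30,75]),"pivot",f([35,-75]),"+x",r[:,0])
print("plunger",onz("top",(125.6,283.8),73).round(1),onz("scene",(404.2,157),73).round(1))
# paddle top edge check: scene crop corners (567,108),(668,103)
for p in((567,108),(668,100)): print(onz("scene",(260+(p[0]-400)/5,200+p[1]*80/300),92).round(1))
for p in((526,75),(612,97)): print("top far/near edge",onz("top",(260+(p[0]-400)/4,225+p[1]/3),92).round(1))
s=manip.get_state(); q=s['ee_rot']; R0=R.from_quat([q[1],q[2],q[3],q[0]]); print(R0.as_matrix().round(3))
E
```

```text
-0.3860735190989776 [483.81180687 -54.4642857 ] res [[2.7, 1.4], [-0.1, -1.7], [-1.9, -2.1], [-0.7, 2.4]]
seat [462.5 -45.8] [461.5 -47.3  24. ] [466.7 -47.3  24. ]
paddle [539.8   3.7] pivot [ 488.  -137.1] +x [ 0.92639473 -0.37655386]
plunger [478.2 327.   73. ] [487.4 327.1  73. ]
[538.4 -18.   92. ]
[556.9  21.3  92. ]
top far/near edge [547.1  20.9  92. ]
top far/near edge [534.7 -18.8  92. ]
[[ 0.904  0.428 -0.   ]
 [ 0.428 -0.904  0.001]
 [ 0.    -0.001 -1.   ]]
```

jog_arm([
  {"dx": 43, "dy": -29, "dz": 0, "az": -0.15, "fingers": 1},
  {"dx": 86, "dy": -58, "dz": 0, "az": -0.3, "fingers": 1},
  {"dx": 129, "dy": -87, "dz": 0, "az": -0.45, "fingers": 1},
  {"dx": 172, "dy": -116, "dz": 0, "az": -0.6, "fingers": 1},
  {"dx": 215, "dy": -145, "dz": 0, "az": -0.75, "fingers": 1},
  {"dx": 258, "dy": -174, "dz": 0, "az": -0.9, "fingers": 1},
  {"dx": 301, "dy": -203, "dz": 0, "az": -1.05, "fingers": 1},
  {"dx": 344, "dy": -232, "dz": 0, "az": -1.2, "fingers": 1},
  {"dx": 387, "dy": -261, "dz": 0, "az": -1.35, "fingers": 1},
  {"dx": 427, "dy": -287, "dz": 0, "az": -1.5, "fingers": 1},
])

```text
validation failed for argument at $.ta...
```

```bash
python3 - <<'E'
from h import *
s=manip.get_state(); q=s['ee_rot']; R0=R.from_quat([q[1],q[2],q[3],q[0]]); M=R0.as_matrix()
print(s['t'],np.round(s['joints'],2),s['tcp_pos'],s['finger_gap'],np.arctan2(M[1,0],M[0,0]))
im=manip.snapshot("wrist"); cv2.imwrite("pics/w1.png",im[:,:,::-1])
np.save("w1.npy",np.array([*s['tcp_pos'],*q]))
print(M.T@(np.array([482,326,200])-s['tcp_pos']))
E
```

```text
0.1 [-1.35  0.1   0.1   1.56  0.    1.35] [ 257.05341496 -541.92647509  303.22400625] 0.9988257897384563 0.4428038832904738
[ 575.10848565 -687.71873147  104.14270916]
```

The call was refused and nothing moved. I'll retry with every key present.

jog_arm([
  {"dx": 43, "dy": -29, "dz": 0, "ax": 0, "ay": 0, "az": -0.15, "fingers": 1},
  {"dx": 86, "dy": -58, "dz": 0, "ax": 0, "ay": 0, "az": -0.3, "fingers": 1},
  {"dx": 129, "dy": -87, "dz": 0, "ax": 0, "ay": 0, "az": -0.45, "fingers": 1},
  {"dx": 172, "dy": -116, "dz": 0, "ax": 0, "ay": 0, "az": -0.6, "fingers": 1},
  {"dx": 215, "dy": -145, "dz": 0, "ax": 0, "ay": 0, "az": -0.75, "fingers": 1},
  {"dx": 258, "dy": -174, "dz": 0, "ax": 0, "ay": 0, "az": -0.9, "fingers": 1},
  {"dx": 301, "dy": -203, "dz": 0, "ax": 0, "ay": 0, "az": -1.05, "fingers": 1},
  {"dx": 344, "dy": -232, "dz": 0, "ax": 0, "ay": 0, "az": -1.2, "fingers": 1},
  {"dx": 387, "dy": -261, "dz": 0, "ax": 0, "ay": 0, "az": -1.35, "fingers": 1},
  {"dx": 427, "dy": -287, "dz": 0, "ax": 0, "ay": 0, "az": -1.5, "fingers": 1},
])

```text
t: 1.4
tcp_pos: [520.6, -98.1, 303.8]
ee_rot: [0.0, 0.562, 0.827, -0.0]
wrist_force: [0.3, -1.6, -0.5]
finger_gap: 0.004
```

```bash
python3 - <<'E'
from h import *
s=manip.get_state(); im=manip.snapshot("wrist"); cv2.imwrite("pics/w1.png",im[:,:,::-1])
np.save("w1.npy",np.array([*s['tcp_pos'],*s['ee_rot']]))
E
```

jog_arm([
  {"dx": 41, "dy": 12, "dz": 0, "ax": 0, "ay": 0, "az": -0.08, "fingers": 1},
  {"dx": 82, "dy": 24, "dz": 0, "ax": 0, "ay": 0, "az": -0.16, "fingers": 1},
  {"dx": 123, "dy": 36, "dz": 0, "ax": 0, "ay": 0, "az": -0.24, "fingers": 1},
  {"dx": 164, "dy": 48, "dz": 0, "ax": 0, "ay": 0, "az": -0.32, "fingers": 1},
  {"dx": 205, "dy": 60, "dz": 10, "ax": 0, "ay": 0, "az": -0.4, "fingers": 1},
  {"dx": 246, "dy": 72, "dz": 20, "ax": 0, "ay": 0, "az": -0.48, "fingers": 1},
  {"dx": 287, "dy": 84, "dz": 30, "ax": 0, "ay": 0, "az": -0.56, "fingers": 1},
  {"dx": 328, "dy": 96, "dz": 40, "ax": 0, "ay": 0, "az": -0.64, "fingers": 1},
  {"dx": 370, "dy": 108, "dz": 50, "ax": 0, "ay": 0, "az": -0.72, "fingers": 1},
  {"dx": 409, "dy": 118, "dz": 60, "ax": 0, "ay": 0, "az": -0.8, "fingers": 1},
])

```text
t: 2.7
tcp_pos: [480.8, 325.4, 243.3]
ee_rot: [-0.0, 0.197, 0.98, -0.0]
wrist_force: [-0.2, 0.6, -0.6]
finger_gap: 0.001
```

```bash
python3 - <<'E'
from h import *
s=manip.get_state(); im=manip.snapshot("wrist"); cv2.imwrite("pics/w2.png",im[:,:,::-1])
np.save("w2.npy",np.array([*s['tcp_pos'],*s['ee_rot']])); print(s)
E
```

```text
{'t': 2.7, 'joints': array([ 3.69938185e-01,  4.17368047e-02, -7.77664026e-02,  1.45160419e+00,
       -1.25368984e-04,  7.66071141e-01]), 'qd': array([ 0.55913783,  0.42714204,  0.28691862, -0.14091706, -0.00174425,
       -0.07726064]), 'joint_torque': array([ -3.27417031, -56.13318086,  48.28704   ,   0.61915604,
         0.08112891,   0.18337667]), 'tcp_pos': array([480.80364765, 325.42444881, 243.25261699]), 'ee_rot': array([-9.73897558e-05,  1.96773968e-01,  9.80448865e-01, -1.36510899e-04]), 'wrist_force': array([-0.16474085,  0.55166616, -0.5831581 ]), 'moment': array([-0.02595402,  0.02457878,  0.04509206]), 'finger_gap': 0.0010142782561020107}
```

View pics/w1.png

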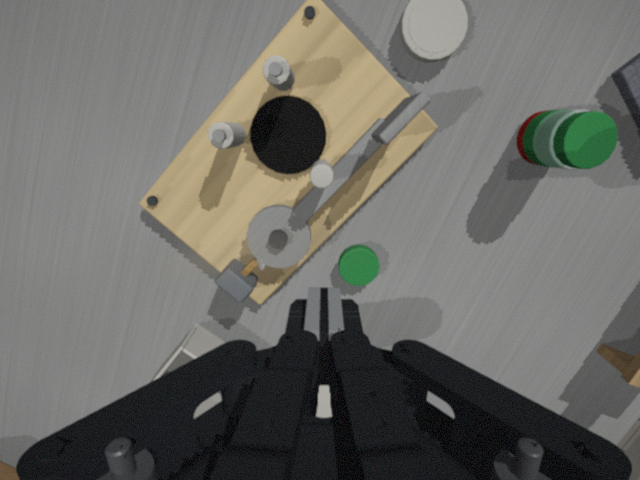

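View pics/w2.png

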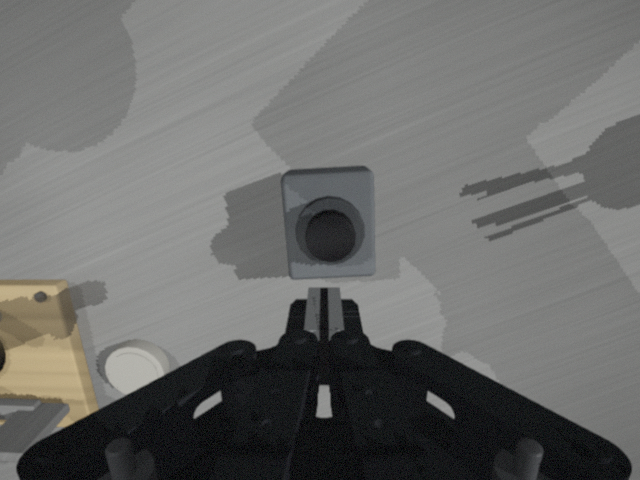

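w1 shows the stand from above: black seat at (288,134), idler roller (321,175), paddle top edge about (378,137) to (428,98), white lid clear at (435,25). w2 shows the plunger just ahead of the shut fingers at (330,237). Next I'll compute positions from both.

```bash
python3 - <<'E'
from fit import *
L=lambda f:(lambda a:dict(tcp_pos=a[:3],ee_rot=a[3:]))(np.load(f))
s1,s2=L("w1.npy"),L("w2.npy")
im=cv2.imread("pics/w2.png"); m=np.zeros((480,640),np.uint8); m[195:270,290:375]=(im.max(2)[195:270,290:375]<40)*255
cs=max(cv2.findContours(m,0,2)[0],key=cv2.contourArea); e=cv2.fitEllipse(cs); print(e)
print("plunger",onz("wrist",(330,237),73,s2).round(1),onz("wrist",e[0],73,s2).round(1))
for n,p,z in(("seat",(288,134.5),24),("c++",(438,125),18),("c+-",(258,304),18),("c--",(141,203),18),("c-+",(316,0),18),("pad far",(429,97),92),("pad near",(381,140),92),("pad face inner", (374,124),92),("roller",(321,175),82),("pivot",(278,240),42)): print(n,onz("wrist",p,z,s1).round(1))
st=manip.get_state(); q=st['ee_rot'];M=R.from_quat([q[1],q[2],q[3],q[0]]).as_matrix(); print(st['t'],st['tcp_pos'],np.arctan2(M[1,0],M[0,0]),st['qd'].round(2)); print(M.T.round(3))
E
```

```text
((327.9035339355469, 221.07200622558594), (20.89484977722168, 39.41670608520508), 81.91229248046875)
plunger [480.4 329.5  73. ] [469.4 332.4  73. ]
seat [464. -47.  24.]
c++ [591.4  13.1  18. ]
c+- [ 493.6 -225.4   18. ]
c-- [ 348.3 -163.    18. ]
c-+ [446.9  68.   18. ]
pad far [556.   19.2  92. ]
pad near [535.8 -21.8  92. ]
pad face inner [526.3 -13.2  92. ]
roller [503.9 -63.8  82. ]
pivot [ 489.8 -140.8   42. ]
2.75 [479.32906372 328.76092818 241.56251216] 2.751664347259258 [-0.06 -0.03 -0.03  0.02 -0.01  0.01]
[[-0.925  0.38   0.003]
 [ 0.38   0.925  0.   ]
 [-0.002  0.001 -1.   ]]
```

jog_arm([
  {"dx": 0, "dy": 0, "dz": 40, "ax": 0, "ay": 0, "az": 0, "fingers": 1},
  {"dx": 0, "dy": 0, "dz": 75, "ax": 0, "ay": 0, "az": 0, "fingers": 1},
  {"dx": 0, "dy": 0, "dz": 90, "ax": 0, "ay": 0, "az": 0, "fingers": 1},
  {"dx": 0, "dy": 0, "dz": 96, "ax": 0, "ay": 0, "az": 0, "fingers": 1},
  {"dx": 0, "dy": 0, "dz": 100, "ax": 0, "ay": 0, "az": 0, "fingers": 1},
  {"dx": 0, "dy": 0, "dz": 103, "ax": 0, "ay": 0, "az": 0, "fingers": 1},
  {"dx": 0, "dy": 0, "dz": 105, "ax": 0, "ay": 0, "az": 0, "fingers": 1},
  {"dx": 0, "dy": 0, "dz": 107, "ax": 0, "ay": 0, "az": 0, "fingers": 1},
  {"dx": 0, "dy": 0, "dz": 107, "ax": 0, "ay": 0, "az": 0, "fingers": 1},
  {"dx": 0, "dy": 0, "dz": 107, "ax": 0, "ay": 0, "az": 0, "fingers": 1},
])

```text
t: 4.0
tcp_pos: [481.8, 324.2, 138.0]
ee_rot: [0.001, 0.198, 0.98, 0.0]
wrist_force: [-2.6, -1.6, 6.2]
finger_gap: -0.001
```

jog_arm([
  {"dx": 0, "dy": 0, "dz": 1, "ax": 0, "ay": 0, "az": 0, "fingers": 1},
  {"dx": 0, "dy": 0, "dz": 2, "ax": 0, "ay": 0, "az": 0, "fingers": 1},
  {"dx": 0, "dy": 0, "dz": 3, "ax": 0, "ay": 0, "az": 0, "fingers": 1},
  {"dx": 0, "dy": 0, "dz": 4, "ax": 0, "ay": 0, "az": 0, "fingers": 1},
  {"dx": 0, "dy": 0, "dz": 4.5, "ax": 0, "ay": 0, "az": 0, "fingers": 1},
  {"dx": 0, "dy": 0, "dz": 5, "ax": 0, "ay": 0, "az": 0, "fingers": 1},
  {"dx": 0, "dy": 0, "dz": 5, "ax": 0, "ay": 0, "az": 0, "fingers": 1},
  {"dx": 0, "dy": 0, "dz": 5, "ax": 0, "ay": 0, "az": 0, "fingers": 1},
  {"dx": 0, "dy": 0, "dz": 5, "ax": 0, "ay": 0, "az": 0, "fingers": 1},
  {"dx": 0, "dy": 0, "dz": 5, "ax": 0, "ay": 0, "az": 0, "fingers": 1},
])

```text
t: 5.25
tcp_pos: [481.8, 324.2, 133.6]
ee_rot: [0.001, 0.198, 0.98, 0.0]
wrist_force: [-5.2, -3.3, 11.6]
finger_gap: -0.0
```

jog_arm([
  {"dx": 0, "dy": 0, "dz": 1, "ax": 0, "ay": 0, "az": 0, "fingers": 1},
  {"dx": 0, "dy": 0, "dz": 1.5, "ax": 0, "ay": 0, "az": 0, "fingers": 1},
  {"dx": 0, "dy": 0, "dz": 2, "ax": 0, "ay": 0, "az": 0, "fingers": 1},
  {"dx": 0, "dy": 0, "dz": 2, "ax": 0, "ay": 0, "az": 0, "fingers": 1},
  {"dx": 0, "dy": 0, "dz": 2, "ax": 0, "ay": 0, "az": 0, "fingers": 1},
  {"dx": 0, "dy": 0, "dz": 2, "ax": 0, "ay": 0, "az": 0, "fingers": 1},
  {"dx": 0, "dy": 0, "dz": 2, "ax": 0, "ay": 0, "az": 0, "fingers": 1},
  {"dx": 0, "dy": 0, "dz": 2, "ax": 0, "ay": 0, "az": 0, "fingers": 1},
  {"dx": 0, "dy": 0, "dz": 2, "ax": 0, "ay": 0, "az": 0, "fingers": 1},
  {"dx": 0, "dy": 0, "dz": 2, "ax": 0, "ay": 0, "az": 0, "fingers": 1},
])

```text
t: 6.5
tcp_pos: [481.9, 324.2, 133.4]
ee_rot: [0.001, 0.198, 0.98, 0.0]
wrist_force: [-9.7, -5.3, 26.3]
finger_gap: -0.0
```

Force rose 15 N for 0.2 mm of travel, so the plunger is bottomed. Next I lift and go to the paddle.

jog_arm([
  {"dx": 0, "dy": 0, "dz": -40, "ax": 0, "ay": 0, "az": 0, "fingers": 1},
  {"dx": 0, "dy": 0, "dz": -80, "ax": 0, "ay": 0, "az": 0, "fingers": 1},
  {"dx": -20, "dy": -40, "dz": -100, "ax": 0, "ay": 0, "az": 0, "fingers": 1},
  {"dx": -40, "dy": -80, "dz": -100, "ax": 0, "ay": 0, "az": 0, "fingers": 1},
  {"dx": -60, "dy": -120, "dz": -100, "ax": 0, "ay": 0, "az": 0, "fingers": 1},
  {"dx": -80, "dy": -160, "dz": -100, "ax": 0, "ay": 0, "az": 0, "fingers": 1},
  {"dx": -100, "dy": -200, "dz": -100, "ax": 0, "ay": 0, "az": 0, "fingers": 1},
  {"dx": -120, "dy": -240, "dz": -100, "ax": 0, "ay": 0, "az": 0, "fingers": 1},
  {"dx": -137, "dy": -275, "dz": -100, "ax": 0, "ay": 0, "az": 0, "fingers": 1},
  {"dx": -137, "dy": -275, "dz": -100, "ax": 0, "ay": 0, "az": 0, "fingers": 1},
])

```text
t: 7.75
tcp_pos: [501.1, 15.2, 230.1]
ee_rot: [0.001, 0.2, 0.98, -0.0]
wrist_force: [-0.3, 0.8, 0.3]
finger_gap: 0.001
```

```bash
python3 - <<'E'
from h import *
s=manip.get_state(); im=manip.snapshot("wrist"); cv2.imwrite("pics/w3.png",im[:,:,::-1]); np.save("w3.npy",np.array([*s['tcp_pos'],*s['ee_rot']]))
s=manip.get_state(); print(s['t'],s['tcp_pos'],s['joints'].round(2),s['wrist_force'])
E
```

```text
7.8 [500.89259061  16.45091222 230.09826352] [-0.23 -0.2  -0.33  1.44  0.    0.17] [0.02161333 0.07660122 0.86400366]
```

View pics/w3.png

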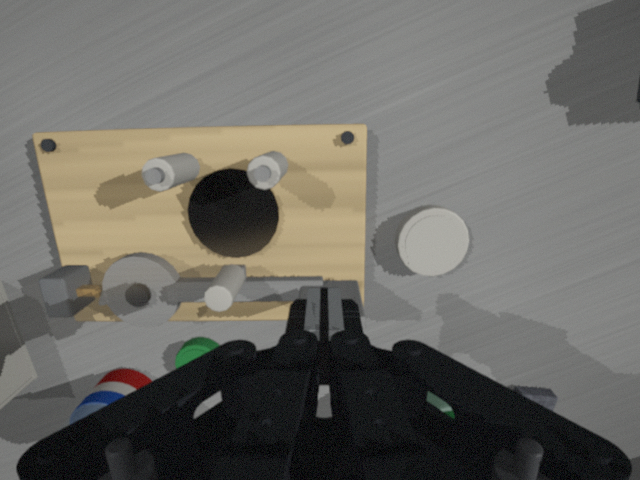

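w3 shows the fingers in front of the paddle (paddle's edge near (345,290)). The rollers at (225,290) and (267,170) and the white lid at (434,240) are clear. I'll lower the fingers and approach.

jog_arm([
  {"dx": 0, "dy": 0, "dz": 35, "ax": 0, "ay": 0, "az": 0, "fingers": 1},
  {"dx": 0, "dy": 0, "dz": 70, "ax": 0, "ay": 0, "az": 0, "fingers": 1},
  {"dx": 0, "dy": 0, "dz": 95, "ax": 0, "ay": 0, "az": 0, "fingers": 1},
  {"dx": 0, "dy": 0, "dz": 104, "ax": 0, "ay": 0, "az": 0, "fingers": 1},
  {"dx": -8, "dy": 0, "dz": 104, "ax": 0, "ay": 0, "az": 0, "fingers": 1},
  {"dx": -16, "dy": 0, "dz": 104, "ax": 0, "ay": 0, "az": 0, "fingers": 1},
  {"dx": -24, "dy": 0, "dz": 104, "ax": 0, "ay": 0, "az": 0, "fingers": 1},
  {"dx": -30, "dy": 0, "dz": 104, "ax": 0, "ay": 0, "az": 0, "fingers": 1},
  {"dx": -34, "dy": 0, "dz": 104, "ax": 0, "ay": 0, "az": 0, "fingers": 1},
  {"dx": -36, "dy": 0, "dz": 104, "ax": 0, "ay": 0, "az": 0, "fingers": 1},
])

```text
t: 9.05
tcp_pos: [533.7, 3.5, 125.9]
ee_rot: [-0.0, 0.198, 0.98, 0.0]
wrist_force: [-2.8, 1.8, 1.3]
finger_gap: 0.0
```

jog_arm([
  {"dx": -9, "dy": 0.4, "dz": 0, "ax": 0, "ay": 0, "az": 0.06, "fingers": 1},
  {"dx": -18, "dy": 0.5, "dz": 0, "ax": 0, "ay": 0, "az": 0.12, "fingers": 1},
  {"dx": -27, "dy": 0, "dz": 0, "ax": 0, "ay": 0, "az": 0.18, "fingers": 1},
  {"dx": -36, "dy": -1.5, "dz": 0, "ax": 0, "ay": 0, "az": 0.24, "fingers": 1},
  {"dx": -44.3, "dy": -3, "dz": 0, "ax": 0, "ay": 0, "az": 0.3, "fingers": 1},
  {"dx": -53, "dy": -5, "dz": 0, "ax": 0, "ay": 0, "az": 0.36, "fingers": 1},
  {"dx": -61.5, "dy": -8, "dz": 0, "ax": 0, "ay": 0, "az": 0.42, "fingers": 1},
  {"dx": -70, "dy": -11, "dz": 0, "ax": 0, "ay": 0, "az": 0.48, "fingers": 1},
  {"dx": -78, "dy": -15, "dz": 0, "ax": 0, "ay": 0, "az": 0.54, "fingers": 1},
  {"dx": -80.5, "dy": -16, "dz": 0, "ax": 0, "ay": 0, "az": 0.56, "fingers": 1},
])

```text
t: 10.3
tcp_pos: [601.9, -41.5, 125.8]
ee_rot: [-0.001, 0.461, 0.887, 0.001]
wrist_force: [-1.8, 8.4, 3.7]
finger_gap: -0.004
```

jog_arm([
  {"dx": 0, "dy": 0, "dz": 0, "ax": 0, "ay": 0, "az": 0, "fingers": 1},
  {"dx": 0, "dy": 0, "dz": 0, "ax": 0, "ay": 0, "az": 0, "fingers": 1},
  {"dx": 0, "dy": 0, "dz": 0, "ax": 0, "ay": 0, "az": 0, "fingers": 1},
  {"dx": 0, "dy": 0, "dz": 0, "ax": 0, "ay": 0, "az": 0, "fingers": 1},
  {"dx": 0, "dy": 0, "dz": 0, "ax": 0, "ay": 0, "az": 0, "fingers": 1},
  {"dx": 0, "dy": 0, "dz": 0, "ax": 0, "ay": 0, "az": 0, "fingers": 1},
  {"dx": 0, "dy": 0, "dz": 0, "ax": 0, "ay": 0, "az": 0, "fingers": 1},
  {"dx": 0, "dy": 0, "dz": 0, "ax": 0, "ay": 0, "az": 0, "fingers": 1},
  {"dx": 0, "dy": 0, "dz": 0, "ax": 0, "ay": 0, "az": 0, "fingers": 1},
  {"dx": 0, "dy": 0, "dz": 0, "ax": 0, "ay": 0, "az": 0, "fingers": 1},
])

```text
t: 11.55
tcp_pos: [601.6, -41.1, 125.8]
ee_rot: [-0.001, 0.461, 0.888, 0.001]
wrist_force: [-1.7, 8.9, 3.0]
finger_gap: 0.001
```

```bash
python3 - <<'E'
from h import *
s=manip.get_state(); print(s['t'],s['tcp_pos'],s['wrist_force'],s['qd'].round(3),s['moment'])
a=manip.snapshot("top")[:,:,::-1]; b=manip.snapshot("wrist")[:,:,::-1]; c=manip.snapshot("scene")[:,:,::-1]
cv2.imwrite("pics/end.png",np.vstack([np.hstack([cv2.resize(a[150:390,80:480],(400,240)),cv2.resize(b,(400,240))]),cv2.resize(c[140:340,100:440],(800,360),interpolation=2)[:,:]]))
E
```

```text
11.55 [601.61334949 -41.12814444 125.82674453] [-1.65364681  8.85374703  2.99772802] [-0.002  0.    -0.001  0.    -0.     0.   ] [1.5230814  0.23685246 0.03560135]
```

View pics/end.png

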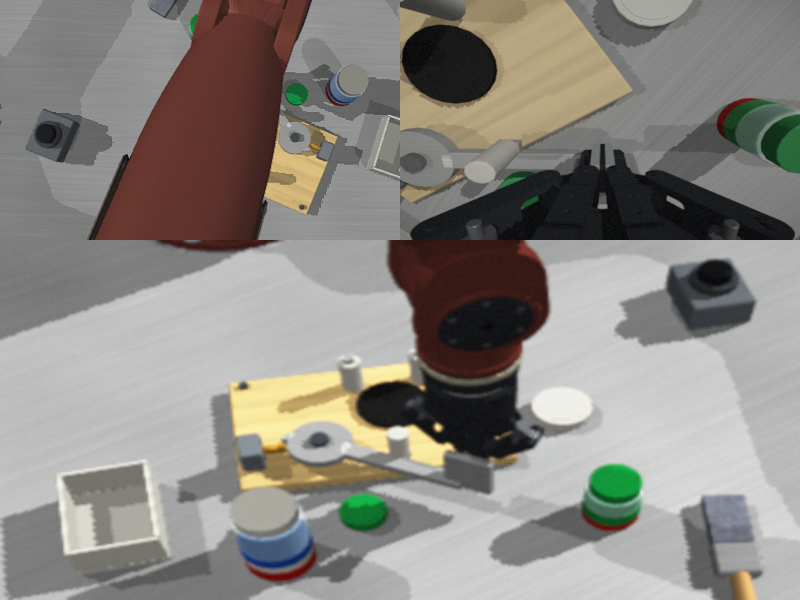

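The end picture shows the idler arm swung well out with the fingers holding the paddle. The plunger is up, and the jars, lids and tub are undisturbed. The geometry gives an angle of about 0.56 rad with about 8 N of steady push, so I'm handing in.

```bash
python3 -c "
from rig import manip
print(manip.close_job())"
```

```text
the job is handed in; nothing more can be done
None
```

The job is handed in: I pressed the stop plunger fully down and let it up again. I then pushed the idler paddle past its click, and the robot was still holding it there at hand-in, about 11.6 s into the 48 s allowed. No verdict was reported.

- **Plunger:** it hit its stop, with the force rising from 12 to 26 N over the last 0.2 mm. The last picture shows it back up.
- **Idler arm:** the hold position works out to about 0.56–0.58 rad, against the 0.41 needed and the solid stop at 0.68. That angle comes from the tool position, since the joint cannot be read directly. I did not see the click or the pawl directly.
- **Push:** about 8 N steadily along the paddle's normal, which matches the spring at that angle, with the arm at rest. There was also about 4 N of sideways force, which I took to be friction on the paddle face.
- **Bystanders:** the jars, green lid, white lid and tub look unmoved in the last pictures. I judged this by eye and did not measure it.

The first move call was refused for missing keys and moved nothing. The plunger position differed by up to 9 mm between cameras, which a close-up wrist view settled. The stand positions agreed to about 5 mm.

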